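# Shuttle a block under the drill bush and lock it with the eccentric

### The arm

A 7-joint arm with a two-finger parallel gripper is mounted at the origin on a cart in front of the work surface, level with it; the furniture and walls round the work are solid. World frame = base frame: x ahead of the robot, y to its left, z up, the work surface at z = 0. Lengths are in m, angles in rad, forces in N, time in s.
With the tool pointing down it reaches from about 0.425 to 1.025 m from the base axis. Payload 9.4 kg.
Tool frame: the origin (TCP) lies at the very end of the fingers, on their centre line; the grasp point (between the pads) lies env.hold_point_z behind it (env.hold_point_z is the distance from the TCP to the grasp point, in m); z points along the fingers, y is the line along which they close (so a half turn about z gives the same grasp; the last joint's range is limited). The gripper opens to 85 mm and grips with 20 to 120 N. Pads are 22 mm wide; open, the fingers measure 114 mm over their backs; the gripper's body (76 mm by 85 mm) begins 54 mm behind the grasp point. The pads swing forward as they close: fully open they stand 13 mm farther back than shut.
Start: joints at [-1.351, 0.599, -0.003, 1.599, 0.002, 0.943, -0.08], TCP at [0.212, 0.693, 0.231] pointing down, gripper open.
Joint ranges: [-2.57, 2.57], [-0.35, 1.97], [-1.29, 1.29], [0.11, 2.56], [-1.05, 4.19], [0.11, 1.86], [-2.63, 2.63]. Speed limits (rad/s): [2.22, 2.22, 3.01, 3.01, 3.14, 3.14, 3.14].

### API

Orientations are given as a unit quaternion [x, y, z, w].
In Python, from bench import env gives the robot as it stands.
- The arm moves only by the shell command python3 -m jog 'ROWS' [FORCE]. ROWS is JSON, a list of rows, each a list of 5 numbers: the shift along the tool's x, y, z in cm, then the turn about the tool's z in rad, then the opening, from 0 (shut) to 1 (fully open). In form: [[x, y, z, yaw, hand], ...]. A call has 1 to 20 rows; each row is the pose to reach, as a shift and turn from the pose commanded when the call began, along the tool's axes at that moment; what a row does not reach only later rows make up. A row lasts 1/8 s, in which the tool goes at most 62.5 mm and 10.7 degrees, less where a joint would pass 70% of its speed; a pose out of reach is approached as far as the arm can. A call with a gripper value outside its range is refused whole. The fingers move at their own pace and stop on an object; FORCE is the grip in N (left out, the last holds). Time passes only in rows, so rows that repeat a pose let the fingers close. It gives the time, the measured TCP pose, the force, the opening and the grip force at its end, in the units of the state.
- env.observe(): the state, without advancing time (a new reading comes with each control period).
- env.camera(name): name is "side" or "top" or "wrist"; returns a dict with "color" (384x512x3 uint8, blue, green, red), "mtx" (3x3 intrinsics, pixels), "T" (4x4, takes a point from camera to world coordinates). Camera axes: x right, y down, z forward; pixel columns grow to the right and rows downward; lengths in m; the calibration is good to about 2 mm. The wrist camera is an equidistant fisheye: a pixel r from the principal point sees the ray r / f radians off the axis. A picture is of the moment at which its call begins. There is no depth.
- env.close_job(): hands the job in; it is judged then, once.
Trained networks look in a picture, given as the dict that the camera call returned (one of the last four; its "shot" number tells which), for a name from the list of things; names that differ only in an ending like _2 or _b are one class to them, and where a whole thing is asked for, a point or a joint stands for the part that bears it (a point fixed in the world has none). Each returns a list of dicts, best first, with "score" (0 to 1); they miss things now and then, are a little off and sometimes report something else, mostly with a low value. They report only what shows in the picture. A call takes as long as a camera call.
- env.search_frame(picture, query): "box" ([left, top, right, bottom] in pixels, round what is visible of it).
The state is a dict: "time_s": time; "joint_positions": joint angles; "qd": joint speeds; "tau": joint torques, N m; "position": TCP position; "eef_rot": TCP orientation; "contact_force": force on the tool from outside, world axes, zero at the start; "wrist_torque": the same for the moment, N m; "width": opening from 0.0 (shut) to 1.0 (fully open); "grasp_force": force on a finger pad.
Only numpy, scipy, OpenCV 4.12 (cv2) and the standard library are available. Lean on these libraries where they do the work, as an engineer would, in place of code of your own. Each camera call takes 0.05 s, during which the arm holds its last target. There are 200 camera calls.

### The job

Get the wooden block in the drill jig ready for drilling: swing the eccentric's lever all the way forward so that the cam stands at its low point and no longer bars the tray, push the tray with its block forward until it is fully home under the drill bush, then swing the lever all the way back so that the eccentric locks the tray there. Only push with the fingers: do not handle the block itself or disturb the other things near the jig.

Things in the scene. Friction and masses are not known exactly. Their poses are not given: they have to be found in the camera images.
- jig: drill jig fixed to the bench: grey base plate 240x182x12 mm, tray between two rails along it, end stop at the far end, bush arm from a post at far left over the tray (top 98 mm above the bench), eccentric with lever at near right. Origin: on the bench; base reaches 120 mm before and behind, 78 right, 104 left. x: forward, the way the tray goes home; y: left; z: up. May stand turned up to 0.35 rad
- cam (a joint): angle of the eccentric and its lever, rad. 0 = low point, at its stop, lever 20 deg to the right of jig +x (forward); grows as the lever swings clockwise (from above) round the right side; 2.44 = locked, at its other stop, lever 160 deg right of jig +x (back). Above about 1 the cam bars the tray; over its last 0.6 rad it can press the tray the last few mm home. Stays where left; 4 N at the grip turns it
- cam_pivot (a point): on the upright pivot axis of the eccentric, 75 mm above the bench, at jig x, y = -35, -43 mm. The cam: dark steel disc, 36 mm diameter, mounted 9 mm off centre, 34 to 48 mm above the bench. Its hub and bolt top end 69 mm above the bench. Two stop pins 52 mm high stand 34 mm from this axis
- cam_grip (a point): middle of the black round upright grip at the lever's end, 75 mm above the bench: 19 mm diameter, 58 to 92 mm above the bench, 70 mm from the pivot axis; push it sideways with a fingertip. The lever bar below it is 12 mm wide, 50 to 58 mm up. Round the grip's whole swing (50 to 100 mm from the pivot, right of the rails) nothing else of the jig stands above 50 mm
- tray (a joint): travel of the tray along jig +x, m: 0 = drawn back, 0.060 = fully home at its stop under the bush. Stays where left; about 2 N moves it when the cam is at its low point. While the cam bars it, it can move at most about 15 mm
- tray_push (a point): middle of the rear face of the upright push plate at the tray's back end, facing jig -x: plate 56 mm wide, 8 mm thick, top 64 mm above the bench; this point is 49 mm above the bench. Push it to jig +x; behind it is only the 12 mm base plate. At the plate's right end a dark steel lug (14 mm long, 34 to 48 mm up) sticks out 27 mm to the right; the cam acts on this lug
- tray_seat (a point): middle of the floor of the tray's nest, 34 mm above the bench, in which the block lies; a rim 10 mm high surrounds it
- bush (a point): lower mouth of the drill bush, on its upright axis, 76 mm above the bench
- work_block: the block to be drilled: dark hardwood, 75 x 46 x 40 mm, lying loose in the tray's nest with its length along the tray and about 1 mm play. Origin: centre of its underside. Rides along with the tray; not to be handled
- next_block: bystander: wooden block 60 x 50 x 50 mm on the bench to the right of the jig's far end; origin: centre of its underside
- sander: bystander: cork sanding block 112 x 64 x 32 mm on the bench to the left of the jig; origin: centre of its underside
- jar: bystander: open glass jar, 69 mm diameter, 80 mm high, on the bench to the left of the jig's far end; origin: centre of its underside
- driver: bystander: yellow screwdriver 188 mm long, 27 mm high, lying across the bench beyond the jig's far end; origin: its middle, on the bench

How it is judged:
By the outcome, as a careful person would: the job done as asked, in the order asked, and still so for the second after the job is handed in, with the robot touching nothing.
It also fails if it takes over 64 s, if anything falls off the work surface, if the arm or the gripper's body presses on something with over 40 N, if the wrist force passes 120 N, or if a joint passes its speed limit or range.

## Working session

There is one attempt and no reset: what is moved stays moved. The work goes in short steps, Python scripts to look and compute and a shell command to move; the robot and the scene stay as the last step left them, time stands still between calls to the robot, and variables do not carry over. Pictures are saved under pics/ and viewed, at most 10 in all, crops included, and the job is handed in when it is done.

```bash
mkdir -p pics; python3 - <<'E'
from bench import env
import cv2, numpy as np
for n in ("top","side"):
    p=env.camera(n); cv2.imwrite(f"pics/{n}0.png",p["color"])
    print(n,np.round(p["mtx"],1).tolist(),np.round(p["T"],3).tolist())
    for q in ("jig","cam","cam_grip","tray","tray_push","bush","work_block","next_block","sander","jar","driver"):
        r=env.search_frame(p,q)
        print(q,[(np.round(d["box"]).tolist(),round(d["score"],2)) for d in r[:2]])
s=env.observe();print(s["time_s"],s["position"],s["eef_rot"],env.hold_point_z)
E
```

```text
top [[422.9, 0.0, 254.6], [0.0, 422.9, 196.3], [0.0, 0.0, 1.0]] [[-0.092, -0.975, 0.204, 0.449], [-0.996, 0.091, -0.017, 0.086], [-0.002, -0.205, -0.979, 1.136], [0.0, 0.0, 0.0, 1.0]]
jig [([194.0, 178.0, 295.0, 279.0], 0.83)]
cam [([257.0, 228.0, 296.0, 241.0], 0.51)]
cam_grip [([259.0, 228.0, 295.0, 239.0], 0.64)]
tray [([221.0, 213.0, 265.0, 261.0], 0.69)]
tray_push [([218.0, 212.0, 265.0, 260.0], 0.81), ([186.0, 148.0, 251.0, 180.0], 0.63)]
bush [([194.0, 176.0, 294.0, 279.0], 0.81)]
work_block [([224.0, 218.0, 251.0, 249.0], 0.72), ([193.0, 178.0, 294.0, 282.0], 0.32)]
next_block [([280.0, 157.0, 301.0, 186.0], 0.76)]
sander [([167.0, 241.0, 193.0, 283.0], 0.56)]
jar [([154.0, 197.0, 186.0, 226.0], 0.7)]
driver [([182.0, 151.0, 250.0, 179.0], 0.91)]
side [[358.6, 0.0, 255.1], [0.0, 358.6, 189.2], [0.0, 0.0, 1.0]] [[-0.967, -0.096, 0.234, 0.425], [-0.253, 0.43, -0.867, 0.878], [-0.017, -0.898, -0.44, 0.488], [0.0, 0.0, 0.0, 1.0]]
jig [([279.0, 175.0, 295.0, 204.0], 0.37)]
cam [([277.0, 174.0, 295.0, 205.0], 0.45)]
cam_grip [([276.0, 174.0, 294.0, 196.0], 0.61)]
tray [([252.0, 204.0, 303.0, 226.0], 0.84)]
tray_push [([251.0, 203.0, 299.0, 229.0], 0.59)]
bush [([220.0, 178.0, 315.0, 247.0], 0.76)]
work_block [([253.0, 201.0, 290.0, 220.0], 0.59)]
next_block [([224.0, 176.0, 248.0, 199.0], 0.95)]
sander [([258.0, 246.0, 313.0, 282.0], 0.86)]
jar [([204.0, 228.0, 238.0, 275.0], 0.58), ([219.0, 173.0, 314.0, 247.0], 0.27)]
driver [([191.0, 202.0, 205.0, 227.0], 0.58)]
1.2 [0.21202374 0.69329299 0.23126661] [ 1.47862852e-01  9.89007875e-01 -1.79313075e-05  1.20167214e-05] 0.0187
```

```bash
python3 - <<'E'
import cv2
a=cv2.imread("pics/top0.png")[140:295,150:315];cv2.imwrite("pics/topc.png",cv2.resize(a,None,fx=3.8,fy=3.8,interpolation=cv2.INTER_CUBIC))
a=cv2.imread("pics/side0.png")[160:290,185:325];cv2.imwrite("pics/sidec.png",cv2.resize(a,None,fx=4.5,fy=4.5,interpolation=cv2.INTER_CUBIC))
E
```

```text
(no output)
```

View pics/topc.png

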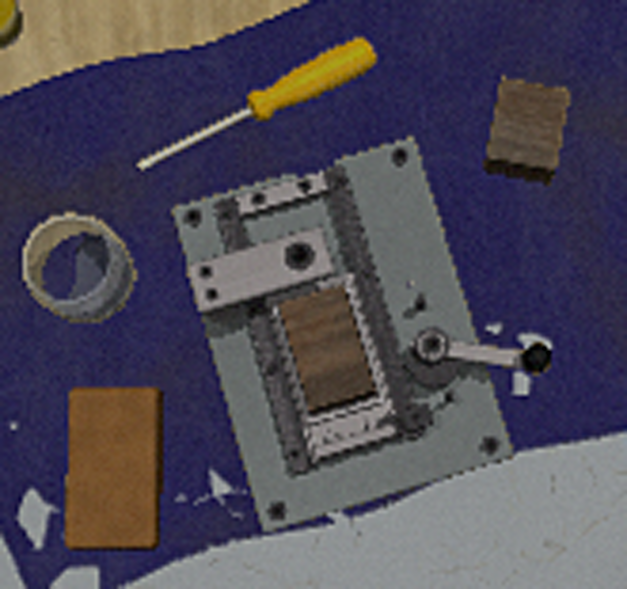

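View pics/sidec.png

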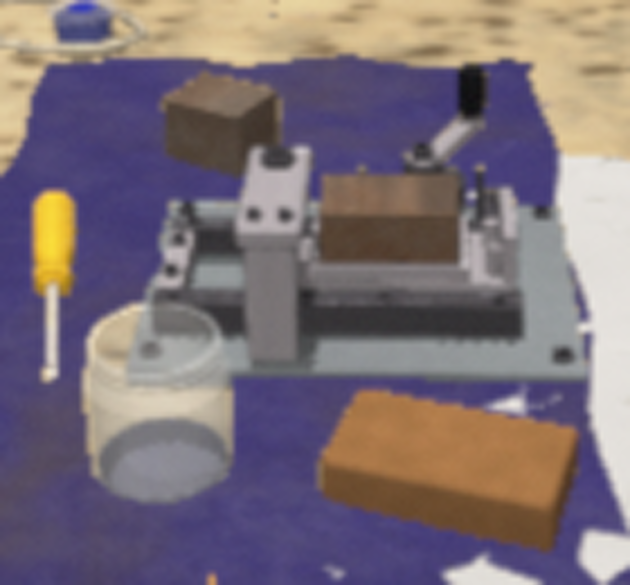

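The top crop shows the jig turned left. Its base corners are at about (175,207), (413,137), (512,455) and (262,532), the pivot is at (433,344) and the grip at (537,357), so the lever points right, about mid-swing. The side crop confirms that the tray is drawn back.

```bash
cat > h.py <<'E'
from bench import env
import cv2, numpy as np
from scipy.optimize import least_squares
TOP=(np.array([[422.9,0,254.6],[0,422.9,196.3],[0,0,1]]),)
def proj(K,T,P):
    c=(np.linalg.inv(T)@np.append(P,1))[:3]; c=K@c; return c[:2]/c[2]
def ray(K,T,uv,z):
    d=T[:3,:3]@np.linalg.inv(K)@np.array([*uv,1]); o=T[:3,3]; return o+d*(z-o[2])/d[2]
E
python3 - <<'E'
from h import *
t=env.camera("top");s=env.camera("side")
c=lambda p:np.array(p)/3.8+[150,140]-.37
d=lambda p:np.array(p)/4.5+[185,160]-.39
obs=[(t,c(p),P) for p,P in [((175,207),(.12,.104,.012)),((413,137),(.12,-.078,.012)),((512,455),(-.12,-.078,.012)),((262,532),(-.12,.104,.012)),((433,344),(-.035,-.043,.069))]]
obs+=[(s,d((587,376)),(-.12,.104,.012)),((s),d((128,382)),(.12,.104,.012))]
def W(x,P): 
    a,b=np.cos(x[2]),np.sin(x[2]); return np.array([x[0]+a*P[0]-b*P[1],x[1]+b*P[0]+a*P[1],P[2]])
f=lambda x:np.concatenate([proj(p["mtx"],p["T"],W(x,P))-uv for p,uv,P in obs])
r=least_squares(f,[.6,0,.1],loss="soft_l1");x=r.x
print("jig",x);print(f(x).round(1))
g=ray(t["mtx"],t["T"],c((537,357)),.092);pv=W(x,(-.035,-.043,.069))
print("grip",g,"pivot",pv,np.linalg.norm((g-pv)[:2]),"ang right of +x",x[2]-np.arctan2(*(g-pv)[1::-1]))
pl=ray(t["mtx"],t["T"],c((352,420)),.064);print("push plate top",pl)
for n,q in (("bush",(300,252)),):print(n,ray(t["mtx"],t["T"],c(q),.098), W(x,(0.04,0,0)))
b=x[2]
for n,P in (("push@0",(-.12+.01,0,.049)),):print(n,W(x,P))
# jig coords of plate
R=np.array([[np.cos(b),np.sin(b)],[-np.sin(b),np.cos(b)]]);print("plate jig",R@(pl[:2]-x[:2]),"grip jig",R@(g[:2]-x[:2]))
for n,u in (("next",(292,177)),):print(n,ray(t["mtx"],t["T"],u,.03))
E
```

```text
jig [0.60839906 0.10355761 0.19907085]
[-1.2 -0.4  0.2 -0.6  0.5  0.3 -0.2  0.3 -0.4 -0.2  1.4 -0.1 -0.3 -3.3]
grip [ 0.56434653 -0.0124713   0.092     ] pivot [0.58259391 0.05448528 0.069     ] 0.06939848537465798 ang right of +x 2.0359314872005854
push plate top [0.5370699  0.11175304 0.064     ]
bush [0.64683478 0.13550303 0.098     ] [0.64760909 0.11146796 0.        ]
push@0 [0.50057148 0.08180416 0.049     ]
plate jig [-0.06829975  0.02213953] grip jig [-0.06612825 -0.10502566]
next [ 0.72313724 -0.03792576  0.03      ]
```

```bash
cat >> h.py <<'E'
from scipy.spatial.transform import Rotation as Ro
X=np.array([.60840,.10356,.19907]); PV=np.array([-.035,-.043])
RJ=np.array([[np.cos(X[2]),-np.sin(X[2])],[np.sin(X[2]),np.cos(X[2])]])
def fwd(phi): return np.array([np.sin(phi),np.cos(phi)])      # tangent pushing lever forward
def grip(phi): return PV+.070*np.array([np.cos(phi),-np.sin(phi)])
def rows(T):
    "T: (jig x, jig y, z, jig angle of tool y) -> rows from the present pose"
    s=env.observe(); R=Ro.from_quat(s["eef_rot"]).as_matrix(); p=np.array(s["position"])
    a0=np.arctan2(R[1,1],R[0,1])-X[2]
    for x,y,z,a in T:
        w=np.append(X[:2]+RJ@[x,y],z)
        d=R.T@(w-p)*100; t=(-(a-a0)+np.pi)%(2*np.pi)-np.pi
        print([*(d.round(1)+0.).tolist(),round(float(t),2)],end=", ")
    print()
def lever(phis,z,back=0,gap=.024):
    n=-1 if back else 1
    return [(*(grip(f)-n*fwd(f)*gap),z,np.arctan2(*fwd(f)[::-1])) for f in phis]
E
python3 -c "
from h import *
rows(lever([2.06],.2,gap=.045))"
```

```text
[-49.7, -57.3, 3.1, 1.56],
```

```bash
python3 -m jog '[[-49.7,-57.3,3.1,1.56,0],[-49.7,-57.3,3.1,1.56,0],[-49.7,-57.3,3.1,1.56,0],[-49.7,-57.3,3.1,1.56,0],[-49.7,-57.3,3.1,1.56,0],[-49.7,-57.3,3.1,1.56,0],[-49.7,-57.3,3.1,1.56,0],[-49.7,-57.3,3.1,1.56,0],[-49.7,-57.3,3.1,1.56,0],[-49.7,-57.3,3.1,1.56,0],[-49.7,-57.3,3.1,1.56,0],[-49.7,-57.3,3.1,1.56,0],[-49.7,-57.3,3.1,1.56,0],[-49.7,-57.3,3.1,1.56,0],[-49.7,-57.3,3.1,1.56,0],[-49.7,-57.3,3.1,1.56,0],[-49.7,-57.3,3.1,1.56,0],[-49.7,-57.3,3.1,1.56,0]]'
python3 - <<'E'
from h import *
print(np.round(env.observe()["joint_positions"],2))
rows(lever([2.06],.066,gap=.045))
p=env.camera("top");a=p["color"][160:290,170:320];cv2.imwrite("pics/t1.png",cv2.resize(a,None,fx=4,fy=4,interpolation=cv2.INTER_CUBIC))
E
```

```text
time_s: 3.55
position: [0.5196, 0.0006, 0.2003]
eef_rot: [0.8, 0.6, 0.0, -0.0]
contact_force: [0.2, -0.2, 0.9]
width: -0.001
grasp_force: 0.0
[-0.41  0.42  0.42  2.12 -0.28  0.65 -0.09]
[0.0, 0.0, 13.4, 0.01],
```

View pics/t1.png

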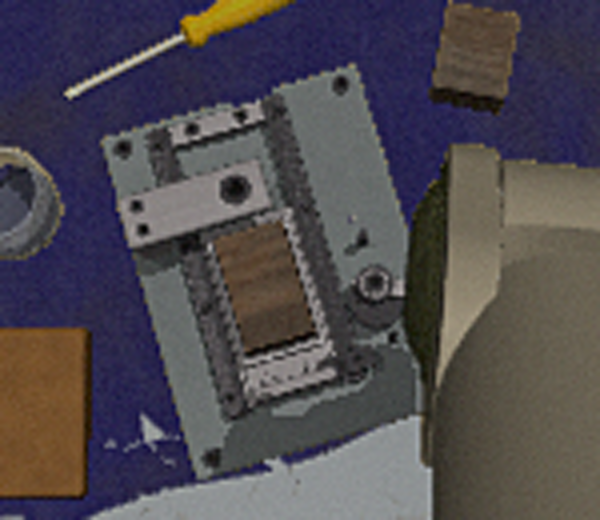

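The lever grip is hidden under the gripper. The hub is at (375,283), and the push plate's rear edge at about (295,390). Descending behind the grip next, then starting the arc.

```bash
python3 -m jog '[[0,0,5,0,0],[0,0,10,0.01,0],[0,0,13.4,0.01,0],[0,0,13.4,0.01,0],[0,0,13.4,0.01,0]]'
python3 -c "
from h import *
rows(lever(np.arange(2.06,1.1,-.12),.066))"
```

```text
time_s: 4.22
position: [0.5202, -0.0002, 0.0672]
eef_rot: [0.804, 0.595, 0.0, 0.0]
contact_force: [-0.6, -1.2, 0.3]
width: 0.001
grasp_force: 0.0
[0.0, 2.0, 0.1, -0.01], [-0.2, 2.9, 0.1, -0.13], [-0.3, 3.7, 0.1, -0.25], [-0.3, 4.6, 0.1, -0.37], [-0.3, 5.5, 0.1, -0.49], [-0.1, 6.4, 0.1, -0.61], [0.2, 7.2, 0.1, -0.73], [0.6, 8.0, 0.1, -0.85],
```

```bash
python3 -m jog '[[0,1,0.1,0,0],[0,2,0.1,0,0],[-0.2,2.9,0.1,-0.13,0],[-0.3,3.7,0.1,-0.25,0],[-0.3,4.6,0.1,-0.37,0],[-0.3,5.5,0.1,-0.49,0],[-0.1,6.4,0.1,-0.61,0],[0.2,7.2,0.1,-0.73,0],[0.6,8.0,0.1,-0.85,0],[0.6,8.0,0.1,-0.85,0]]'
python3 -c "
from h import *
print(np.round(env.observe()['joint_positions'],2))
rows(lever(np.arange(1.1,.25,-.12),.066))
rows(lever([.36,.33,.29],.066))"
```

```text
time_s: 5.48
position: [0.5989, -0.0184, 0.0658]
eef_rot: [0.487, 0.873, 0.0, 0.001]
contact_force: [-1.0, 0.2, -0.3]
width: -0.001
grasp_force: 0.1
[-0.11  0.67  0.06  2.02 -0.09  0.45  0.57]
[-0.2, 0.9, 0.0, -0.12], [-0.3, 1.7, 0.0, -0.24], [-0.3, 2.6, 0.0, -0.36], [-0.3, 3.5, 0.0, -0.48], [-0.1, 4.4, 0.0, -0.6], [0.2, 5.2, 0.0, -0.72], [0.6, 6.0, 0.0, -0.84], [1.1, 6.8, 0.0, -0.96], 
[0.7, 6.2, 0.0, -0.86], [0.8, 6.3, 0.0, -0.89], [0.9, 6.6, 0.0, -0.93],
```

```bash
python3 -m jog '[[-0.2,0.9,0,-0.12,0],[-0.3,1.7,0,-0.24,0],[-0.3,2.6,0,-0.36,0],[-0.3,3.5,0,-0.48,0],[-0.1,4.4,0,-0.6,0],[0.2,5.2,0,-0.72,0],[0.6,6.0,0,-0.84,0],[0.7,6.2,0,-0.86,0],[0.8,6.3,0,-0.89,0],[0.8,6.3,0,-0.89,0]]'
python3 - <<'E'
from h import *
p=env.camera("top");a=p["color"][160:290,170:320];cv2.imwrite("pics/t2.png",cv2.resize(a,None,fx=4,fy=4,interpolation=cv2.INTER_CUBIC))
rows(lever([.33,.27],.066))
E
```

```text
time_s: 6.72
position: [0.6483, 0.0207, 0.0657]
eef_rot: [0.065, 0.998, -0.001, 0.001]
contact_force: [3.0, -6.3, -1.0]
width: 0.001
grasp_force: 2.8
[0.0, 0.1, 0.0, -0.0], [-0.2, 0.5, 0.0, -0.06],
```

View pics/t2.png

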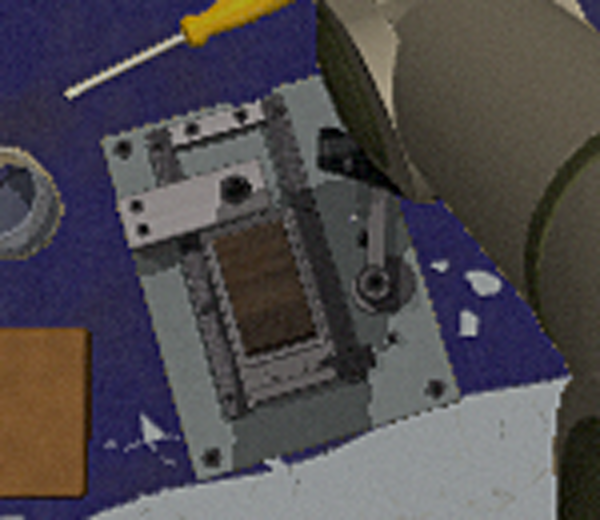

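The lever now points forward, from the hub at (375,283) up to about (380,185). The fingers are at (345,150), left of where the grip should be, which is hidden. A small extra push should show whether it's on the stop.

```bash
python3 -m jog '[[0,0.2,0,0,0],[0,0.4,0,0,0],[0,0.4,0,0,0]]'
```

```text
time_s: 7.15
position: [0.6483, 0.021, 0.0657]
eef_rot: [0.067, 0.998, -0.003, 0.0]
contact_force: [1.6, -15.1, 1.8]
width: -0.001
grasp_force: 7.4
```

```bash
python3 - <<'E'
from h import *
p=env.camera("top")
w=lambda j,z:np.append(X[:2]+RJ@j,z)
for n,P in (("tcp",env.observe()["position"]),("grip",w(grip(.349),.092)),("bar",w(PV+.6*(grip(.349)-PV),.058)),("hub",w(PV,.069))):print(n,(proj(p["mtx"],p["T"],np.array(P))-[170,160])*4)
p=env.camera("side");P=w(grip(.349),.075);u=proj(p["mtx"],p["T"],P);print(u)
a=p["color"][150:250,190:340];cv2.imwrite("pics/s2.png",cv2.resize(a,None,fx=4.5,fy=4.5,interpolation=cv2.INTER_CUBIC));print((u-[190,150])*4.5,(proj(p["mtx"],p["T"],np.array(env.observe()["position"]))-[190,150])*4.5)
E
```

```text
tcp [414.4580585  174.59420478]
grip [379.22988647 164.55797257]
bar [375.81713789 217.26562582]
hub [372.62499695 279.75811481]
[254.64747998 185.62330929]
[290.91365991 160.30489181] [306.36710043 158.77141679]
```

View pics/s2.png

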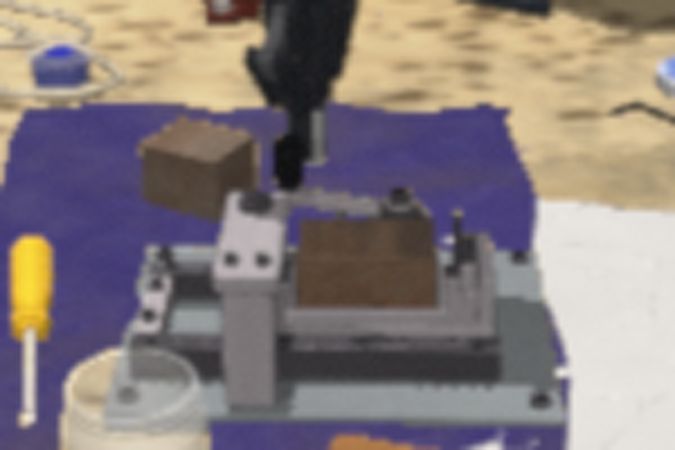

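The side view confirms it: the grip is at (290,160) as predicted for the forward stop, with the finger behind it. Next I back off, rise, and go behind the tray plate.

```bash
python3 -m jog '[[0,-1.5,0,0,0],[0,-3,0,0,0],[0,-3,-6,0,0],[0,-3,-12,0,0],[0,-3,-12,0,0]]'
python3 - <<'E'
from h import *
p=env.camera("top")
for q in ((295,392),(250,402),(338,377)):
    g=ray(p["mtx"],p["T"],np.array(q)/4+[170,160]-.37,.064); print(RJ.T@(g[:2]-X[:2]))
rows([(-.145,.020,.19,0),(-.145,.020,.045,0)])
a=p["color"][205:270,215:275];cv2.imwrite("pics/t3.png",cv2.resize(a,None,fx=9,fy=9,interpolation=cv2.INTER_CUBIC))
E
```

```text
time_s: 7.88
position: [0.6463, -0.0033, 0.1902]
eef_rot: [0.064, 0.998, 0.001, 0.004]
contact_force: [-0.5, 0.0, -0.5]
width: -0.002
grasp_force: 0.0
[-0.08704984  0.02470522]
[-0.08490685  0.05351842]
[-0.08584266 -0.00386501]
[19.4, 7.4, -0.3, 1.24], [19.4, 7.4, 14.2, 1.24],
```

View pics/t3.png

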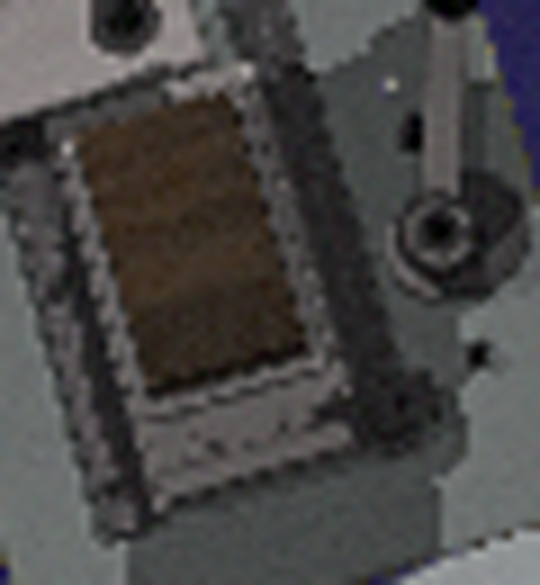

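The lever stands forward with the cam disc's bulk swung to the right, around (470,240). The plate's rear edge runs from (150,515) to (350,440), which is jig x ≈ -0.087 and y ≈ 0.024.

```bash
python3 -m jog '[[19.4,7.4,-0.3,1.24,0],[19.4,7.4,-0.3,1.24,0],[19.4,7.4,-0.3,1.24,0],[19.4,7.4,-0.3,1.24,0],[19.4,7.4,-0.3,1.24,0],[19.4,7.4,-0.3,1.24,0],[19.4,7.4,-0.3,1.24,0],[19.4,7.4,-0.3,1.24,0],[19.4,7.4,-0.3,1.24,0]]'
python3 -c "
from h import *
rows([(-.145,.0245,.045,0),(-.11,.0245,.045,0),(-.05,.0245,.045,0),(-.0415,.0245,.045,0)])"
```

```text
time_s: 9.05
position: [0.4605, 0.0944, 0.1877]
eef_rot: [0.63, 0.776, -0.001, -0.0]
contact_force: [-0.7, 0.8, 0.5]
width: -0.001
grasp_force: 0.0
[0.4, 0.2, 14.3, 0.01], [0.4, 3.7, 14.3, 0.01], [0.4, 9.7, 14.3, 0.01], [0.3, 10.5, 14.3, 0.01],
```

```bash
python3 -m jog '[[0.4,0.2,6,0.01,0],[0.4,0.2,12,0.01,0],[0.4,0.2,14.3,0.01,0],[0.4,0.2,14.3,0.01,0],[0.4,2,14.3,0.01,0],[0.4,3,14.3,0.01,0],[0.4,4,14.3,0.01,0],[0.4,4.7,14.3,0.01,0],[0.4,5.4,14.3,0.01,0],[0.4,6.1,14.3,0.01,0],[0.4,6.8,14.3,0.01,0],[0.4,7.5,14.3,0.01,0],[0.4,8.2,14.3,0.01,0],[0.4,8.9,14.3,0.01,0],[0.4,9.5,14.3,0.01,0],[0.4,10,14.3,0.01,0],[0.4,10,14.3,0.01,0]]'
python3 -c "
from h import *
rows([(-.0415,.0245,.045,0)])"
```

```text
time_s: 11.18
position: [0.559, 0.1189, 0.0453]
eef_rot: [0.635, 0.772, 0.001, 0.0]
contact_force: [-0.5, 0.2, 0.8]
width: 0.003
grasp_force: 0.0
[0.0, 0.4, 0.0, -0.01],
```

```bash
python3 -m jog '[[0,0.3,0,0,0],[0,0.6,0,0,0],[0,0.8,0,0,0],[0,0.8,0,0,0]]'
python3 -c "
from h import *
s=env.observe();print(RJ.T@(s['position'][:2]-X[:2]))"
```

```text
time_s: 11.68
position: [0.5663, 0.1204, 0.0453]
eef_rot: [0.635, 0.772, 0.0, 0.0]
contact_force: [-0.2, -0.2, 0.3]
width: -0.0
grasp_force: 0.4
[-0.03792669  0.0248188 ]
```

```bash
python3 -m jog '[[0,0.2,0,0,0],[0,0.4,0,0,0],[0,0.4,0,0,0]]'; python3 -m jog '[[0,0.2,0,0,0],[0,0.3,0,0,0],[0,0.3,0,0,0]]'
python3 - <<'E'
from h import *
s=env.observe();print(RJ.T@(s['position'][:2]-X[:2]))
p=env.camera("side")
a=p["color"][150:250,190:340];cv2.imwrite("pics/s3.png",cv2.resize(a,None,fx=4.5,fy=4.5,interpolation=cv2.INTER_CUBIC))
E
```

```text
time_s: 12.05
position: [0.5674, 0.1206, 0.0451]
eef_rot: [0.635, 0.772, -0.002, -0.002]
contact_force: [-7.9, -0.1, 7.0]
width: -0.0
grasp_force: 4.4
time_s: 12.42
position: [0.5675, 0.1206, 0.0451]
eef_rot: [0.635, 0.772, -0.004, -0.003]
contact_force: [-15.9, -1.3, 13.8]
width: -0.002
grasp_force: 8.3
[-0.03676617  0.02476105]
```

View pics/s3.png

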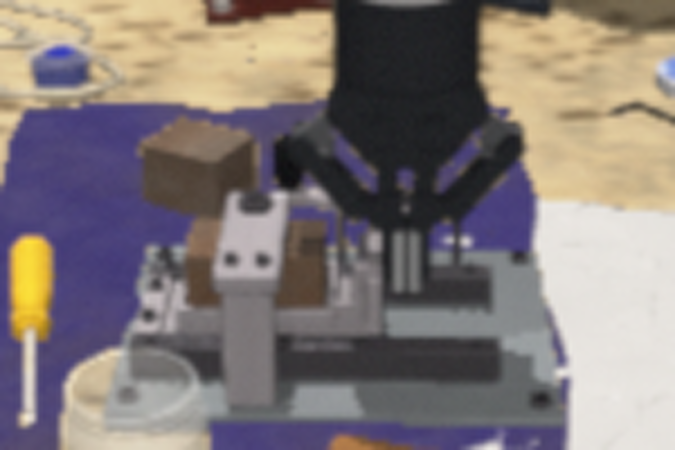

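The tray is hard on its stop: the force rose with no motion, and the block sits under the bush arm at about (255,255). Next I retreat, then go to the left side of the grip.

```bash
python3 -m jog '[[0,-2,0,0,0],[0,-4,0,0,0],[0,-4,-6,0,0],[0,-4,-12,0,0],[0,-4,-15,0,0],[0,-4,-15,0,0]]'
python3 -c "
from h import *
rows(lever([.349],.195,1,.037))"
```

```text
time_s: 13.22
position: [0.5355, 0.1142, 0.198]
eef_rot: [0.635, 0.772, 0.003, 0.002]
contact_force: [0.6, 0.3, -1.3]
width: -0.003
grasp_force: 0.0
[-5.6, 11.3, 0.4, -1.23],
```

```bash
python3 -m jog '[[-5.6,11.3,0.4,-1.23,0],[-5.6,11.3,0.4,-1.23,0],[-5.6,11.3,0.4,-1.23,0],[-5.6,11.3,0.4,-1.23,0],[-5.6,11.3,0.4,-1.23,0],[-5.6,11.3,0.4,-1.23,0],[-5.6,11.3,0.4,-1.23,0],[-5.6,11.3,0.4,-1.23,0],[-5.6,11.3,0.4,-1.23,0]]'
python3 -c "
from h import *
rows(lever([.349],.070,1,.037))"
```

```text
time_s: 14.35
position: [0.6551, 0.0806, 0.1905]
eef_rot: [0.075, 0.997, 0.0, -0.0]
contact_force: [0.0, -0.0, -0.2]
width: 0.002
grasp_force: 0.0
[-0.2, 0.0, 12.1, 0.0],
```

```bash
python3 -m jog '[[-0.2,0,4,0,0],[-0.2,0,8,0,0],[-0.2,0,12.1,0,0],[-0.2,0,12.1,0,0],[-0.2,0,12.1,0,0]]'
python3 -c "
from h import *
rows(lever(np.arange(.349,1.7,.1),.070,1))"
```

```text
time_s: 14.98
position: [0.6579, 0.0807, 0.0714]
eef_rot: [0.074, 0.997, 0.0, 0.001]
contact_force: [-0.5, -0.6, 0.4]
width: -0.001
grasp_force: 0.0
[0.1, -1.3, 0.1, 0.0], [-0.1, -2.0, 0.1, 0.1], [-0.3, -2.8, 0.1, 0.2], [-0.3, -3.5, 0.1, 0.3], [-0.3, -4.2, 0.1, 0.4], [-0.2, -5.0, 0.1, 0.5], [-0.1, -5.7, 0.1, 0.6], [0.2, -6.4, 0.1, 0.7], [0.5, -7.1, 0.1, 0.8], [0.8, -7.7, 0.1, 0.9], [1.3, -8.3, 0.1, 1.0], [1.8, -8.9, 0.1, 1.1], [2.3, -9.4, 0.1, 1.2], [2.9, -9.8, 0.1, 1.3],
```

```bash
python3 -m jog '[[0.1,-0.7,0.1,0,0],[0.1,-1.3,0.1,0,0],[-0.1,-2.0,0.1,0.1,0],[-0.3,-2.8,0.1,0.2,0],[-0.3,-3.5,0.1,0.3,0],[-0.3,-4.2,0.1,0.4,0],[-0.2,-5.0,0.1,0.5,0],[-0.1,-5.7,0.1,0.6,0],[0.2,-6.4,0.1,0.7,0],[0.5,-7.1,0.1,0.8,0],[0.8,-7.7,0.1,0.9,0],[1.3,-8.3,0.1,1.0,0],[1.8,-8.9,0.1,1.1,0],[2.3,-9.4,0.1,1.2,0],[2.9,-9.8,0.1,1.3,0],[2.9,-9.8,0.1,1.3,0]]'
python3 -c "
from h import *
print(np.round(env.observe()['joint_positions'],2))
rows(lever(np.arange(1.75,2.81,.1),.070,1))
rows(lever([2.77,2.80,2.84],.070,1))"
```

```text
time_s: 16.98
position: [0.6148, -0.0125, 0.0703]
eef_rot: [0.662, 0.75, 0.001, 0.001]
contact_force: [0.6, 0.3, 1.4]
width: -0.001
grasp_force: 0.6
[-0.17  0.68  0.15  1.99 -0.2   0.48  0.25]
[-0.2, -0.7, 0.0, 0.1], [-0.3, -1.4, 0.0, 0.2], [-0.4, -2.2, 0.0, 0.3], [-0.3, -2.9, 0.0, 0.4], [-0.2, -3.6, 0.0, 0.5], [-0.1, -4.4, 0.0, 0.6], [0.2, -5.1, 0.0, 0.7], [0.5, -5.7, 0.0, 0.8], [0.8, -6.4, 0.0, 0.9], [1.3, -7.0, 0.0, 1.0], [1.8, -7.5, 0.0, 1.1], 
[1.9, -7.6, 0.0, 1.12], [2.0, -7.8, 0.0, 1.15], [2.2, -8.0, 0.0, 1.19],
```

```bash
python3 -m jog '[[-0.2,-0.7,0,0.1,0],[-0.3,-1.4,0,0.2,0],[-0.4,-2.2,0,0.3,0],[-0.3,-2.9,0,0.4,0],[-0.2,-3.6,0,0.5,0],[-0.1,-4.4,0,0.6,0],[0.2,-5.1,0,0.7,0],[0.5,-5.7,0,0.8,0],[0.8,-6.4,0,0.9,0],[1.3,-7.0,0,1.0,0],[1.8,-7.5,0,1.1,0],[1.9,-7.6,0,1.12,0],[2.0,-7.8,0,1.15,0],[2.0,-7.8,0,1.15,0]]'
python3 -m jog '[[0,-0.2,0,0,0],[0,-0.4,0,0,0],[0,-0.4,0,0,0]]'
```

```text
time_s: 18.73
position: [0.5365, -0.0033, 0.0699]
eef_rot: [0.963, 0.269, 0.002, 0.001]
contact_force: [5.4, -4.2, 2.1]
width: 0.001
grasp_force: 3.3
time_s: 19.1
position: [0.5364, -0.0029, 0.0702]
eef_rot: [0.963, 0.268, 0.003, 0.004]
contact_force: [9.3, -13.8, -2.8]
width: 0.002
grasp_force: 8.4
```

```bash
python3 -m jog '[[0,0.2,0,0,0],[0,0.6,0,0,0],[0,2.5,0,0,0],[0,4,0,0,0],[0,4,-6,0,0],[0,4,-12,0,0],[0,4,-14,0,0],[-10,4,-14,0,0],[-16,4,-14,0,0],[-16,4,-14,0,0],[-16,4,-14,0,0]]'
python3 - <<'E'
from h import *
p=env.camera("top");w=lambda j,z:np.append(X[:2]+RJ@j,z)
print((proj(p["mtx"],p["T"],w(grip(2.793),.092))-[150,140])*3.8)
a=p["color"][140:295,150:315];cv2.imwrite("pics/t4.png",cv2.resize(a,None,fx=3.8,fy=3.8,interpolation=cv2.INTER_CUBIC))
E
```

```text
time_s: 20.48
position: [0.4139, -0.1175, 0.2096]
eef_rot: [0.964, 0.267, -0.0, -0.001]
contact_force: [1.7, 0.1, -0.4]
width: 0.002
grasp_force: 0.0
[495.67289349 423.72508044]
```

View pics/t4.png

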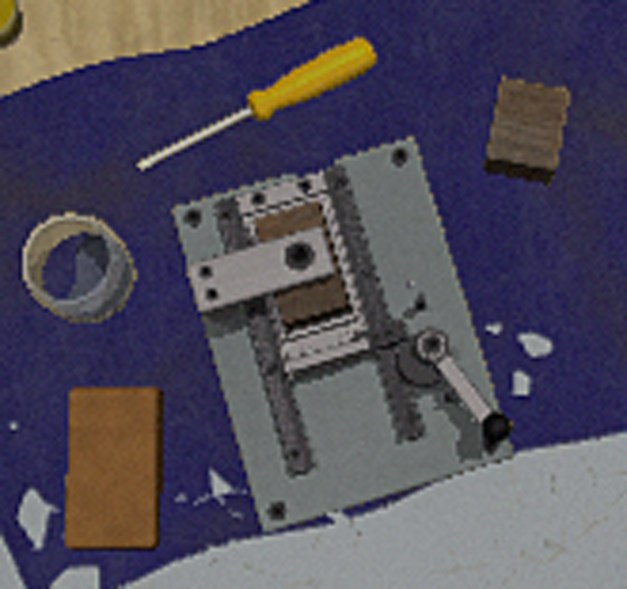

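The grip is at (496,425), which matches the predicted locked stop (495.7,423.7). The tray is home against the end stop, the bystanders are unmoved, and the arm is clear.

```bash
python3 -c "
from bench import env
print(env.close_job())"
```

```text
the job is handed in; nothing more can be done
None
```

The job is handed in: the lever was swung forward to its stop, the tray pushed fully home under the bush, and the lever swung back to its locked stop. The final picture confirms this and shows the other things unmoved. It took about 20.5 s of the 64 s allowed, and no verdict was returned.

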